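# Index the geared modelling turntable by two turns of its handwheel

## Robot

A 6-joint arm with a two-finger parallel gripper is mounted at the origin on a cart in front of the work surface, level with it; the furniture and walls round the work are solid. World frame = base frame: x ahead of the robot, y to its left, z up, the work surface at z = 0. Lengths are in mm, angles in rad, forces in N, time in s.
With the tool pointing down it reaches from about 300 to 775 mm from the base axis. Payload 14.6 kg.
Tool frame: the origin (TCP) lies between the finger pads; the fingertips stand 17 mm ahead of it and the grasp point (between the pads) lies 2 mm behind it (manip.tip_reach is the distance from the TCP to the fingertips, in mm); z points along the fingers, y is the line along which they close (so a half turn about z gives the same grasp; the last joint's range is limited). The gripper opens to 94 mm and grips with 3 to 60 N. Pads are 16 mm wide; open, the fingers measure 119 mm over their backs; the gripper's body (75 mm by 177 mm) begins 78 mm behind the grasp point.
Start: joints at [1.043, 0.3, 1.521, -0, 1.321, -0.067], TCP at [244.562, 492.625, 222.446] pointing down, gripper open.
Joint ranges: [-3.03, 3.03], [-0.79, 2.21], [0.23, 2.52], [-1.04, 4.18], [0, 3.07], [-2.55, 2.55]. Speed limits (rad/s): [2.22, 2.22, 2.57, 3.14, 3.14, 3.14].

## Interface

Orientations are given as [roll, pitch, yaw] about the fixed x, y, z axes, in that order (R = Rz(yaw) Ry(pitch) Rx(roll)).
In Python, from cell import manip, viewer gives the robot as it stands.
- The arm moves only by the tool apply_moves, never from a script. Its argument "moves" is a list of rows, each a list of 3 entries, a list of its own where there are three numbers: the shift along the tool's x, y, z each as a share of 0.25 m, from -1 to 1, then the turn, a rotation vector about the tool's x, y, z each as a share of pi rad, from -1 to 1, then the closure, from 0 (fully open) to 1 (shut). In form: [[[dx, dy, dz], [wx, wy, wz], grip], ...]. A call has 1 to 12 rows; each row is the pose to reach, as a shift and turn from the pose commanded when the call began, along the tool's axes at that moment, turning the shorter way round; what a row does not reach only later rows make up. A row lasts 1/12 s, in which the tool goes at most 41.7 mm and 7.16 degrees, less where a joint would pass 70% of its speed; a pose out of reach is approached as far as the arm can. A call with a number of a shift or a turn outside -1 to 1 is refused whole. A call with a gripper value outside its range is refused whole. The fingers move at their own pace and stop on an object; "squeeze" is the grip in N (left out, the last holds). Time passes only in rows, so rows that repeat a pose let the fingers close. It gives the time, the measured TCP pose, the force, the opening and the grip force at its end, in the units of the state.
- manip.read_state(): the state, without advancing time (a new reading comes with each control period).
- viewer.camera(name): name is "side" or "top" or "wrist"; returns the picture (400x640x3 uint8, blue, green, red); there is no depth.
- viewer.camera_info(name): a dict with "camera_matrix" (3x3 intrinsics, pixels), "R" (3x3) and "t" (3): a world point X has camera coordinates R X + t. Camera axes: x right, y down, z forward; pixel columns grow to the right and rows downward; lengths in mm; the calibration is good to about 2 mm. A picture is of the moment at which its call begins: read the wrist's pose just before it. camera_info takes no time and is no camera call; for the wrist camera it gives the pose at the moment of the call.
- manip.sign_off(): hands the job in; it is judged then, once.
The state is a dict: "clock": time; "joints": joint angles; "qd": joint speeds; "effort": joint torques, N m; "eef_pos": TCP position; "eef_rot": TCP orientation; "wrist_force": force on the tool from outside, world axes, zero at the start; "moment": the same for the moment, N m; "finger_gap": finger opening in mm; "finger_force": force on a finger pad.
Only numpy, scipy, OpenCV 4.12 (cv2) and the standard library are available. Lean on these libraries where they do the work, as an engineer would, in place of code of your own. Each camera call takes 0.05 s, during which the arm holds its last target. There are 200 camera calls.

## Task

A card tower block is being painted side by side on the small geared turntable. Take the upright black grip on the large handwheel and turn that wheel clockwise, seen from above, exactly two full turns, so that the grip ends where it started and the next side of the tower block comes round; then let go. Leave the small lift wheel beside the turntable as it is.

Things in the scene. Friction and masses are not known exactly. Their poses are not given: they have to be found in the camera images.
- crank_grip (a point): Centre of the upright black grip on the rim of the large handwheel: a cylinder 22 mm in diameter and 50 mm tall, standing on a steel boss 18 mm in diameter on the wheel, its lower end 12 mm above the wheel's upper face; its centre is about 155 mm above the bench. It spins freely about its own upright axis, so a hand that holds it need not turn with the wheel. It runs on a circle of 40 mm radius about wheel_hub.
- wheel_hub (a point): Centre of the upper face of the hub of the large handwheel (steel, three spokes, 100 mm in diameter, lying level on a square grey gear column), 128 mm above the bench; the wheel's axis is vertical. To its right is a closed red tool box, 132 mm high plus handle. A desk lamp stands folded back at x 0.26 to 0.51, y 0.08 to 0.24, up to 0.72 m high: pass beyond or above it.
- handwheel (a joint): Turning angle of the large handwheel, rad; grows clockwise seen from above; one full turn is 6.283. It starts anywhere between -2.5 and 2.5, turns endlessly for this job, stays where it is left and takes about 2 N at the grip.
- turntable (a joint): Turning angle of the turntable, rad; grows clockwise seen from above; one eighth of the handwheel's angle, so two turns of the wheel make a quarter turn of the table. It is an aluminium disc, 130 mm across, top 57 mm above the bench, with the white 86 mm tower block fixed on it; its axis lies 122 mm from the handwheel's, towards the robot and the left.
- lift_wheel (a joint): Turning angle of the small plain lift wheel (steel, 49 mm in diameter, with a thin 9 mm pin, on a low round post to the left of the turntable, 74 mm above the bench, 156 mm from the large wheel's axis), rad. Not to be turned; it starts at 0.

How it is judged (in metres and radians):
At the end, for the whole second after the job is handed in: The large handwheel has made two full turns clockwise from its start and is at rest, its grip within 14 mm (about 20 degrees of the wheel) of where it started, and the turntable has gone round with it by a quarter turn (value of joint handwheel between 9.6 and 15.5 rad and distance of crank_grip from where it was at the start of the episode below 0.014 m and value of joint turntable between 1.17 and 1.97 rad and velocity of joint handwheel between -0.2 and 0.2 rad/s); the robot touches nothing.
It fails at once if the small lift wheel is turned by more than 0.35 rad (value of joint lift_wheel above 0.35 rad or value of joint lift_wheel below -0.35 rad).
It also fails if it takes over 51 s, if anything falls off the work surface, if the arm or the gripper's body presses on something with over 40 N, if the wrist force passes 120 N, or if a joint passes its speed limit or range.

## Working session

There is one attempt and no reset: what is moved stays moved. The work goes in short steps, Python scripts to look and compute and a tool call to move; the robot and the scene stay as the last step left them, time stands still between calls to the robot, and variables do not carry over. Pictures are saved under pics/ and viewed, at most 10 in all, crops included, and the job is handed in when it is done.

Besides the shell and the picture viewer there is one more tool, called as name(argument=value, ...) on one line, values as JSON. apply_moves: Moves the arm, as the interface text tells. Shift numbers are shares of 0.25 m and turn numbers shares of pi rad, none past 1 either way. Its arguments: {"type":"object","properties":{"moves":{"type":"array"},"squeeze":{"type":"number"}},"required":["moves"]}

```bash
mkdir -p pics
python3 - <<'E'
from cell import manip, viewer
import cv2,json
s=manip.read_state(); print(s)
for n in("top","side"):
    cv2.imwrite(f"pics/{n}0.png",viewer.camera(n)); i=viewer.camera_info(n); print(n,i)
E
```

```text
{'clock': 0.0, 'joints': array([ 1.04337128e+00,  3.00481428e-01,  1.52156944e+00, -2.07707327e-05,
        1.32071323e+00, -6.66400937e-02]), 'qd': array([ 0.00068252,  0.0004034 , -0.00100924,  0.00054788,  0.0023478 ,
        0.00165144]), 'effort': array([ 3.82253011e-04, -5.31804121e+01, -3.52742600e+01,  7.09018693e-02,
        2.43693794e-02, -1.24414046e-04]), 'eef_pos': array([244.46287519, 492.4136763 , 221.88558416]), 'eef_rot': array([-3.14042248e+00, -5.79330044e-05,  2.68081282e+00]), 'wrist_force': array([ 0.05103551, -0.09563662, -0.15151262]), 'moment': array([ 0.00335752, -0.00884506, -0.03202213]), 'finger_force': 0.0, 'finger_gap': 94.21180105268624}
top {'camera_matrix': array([[377.73662216,   0.        , 319.111024  ],
       [  0.        , 377.73662216, 195.74108756],
       [  0.        ,   0.        ,   1.        ]]), 'R': array([[-0.02728759, -0.9994353 ,  0.01960798],
       [-0.99562656,  0.0254199 , -0.08989759],
       [ 0.08934839, -0.02197531, -0.99575798]]), 't': array([-13.65091743, 637.38504951, 940.9875723 ])}
side {'camera_matrix': array([[383.04119411,   0.        , 322.67554451],
       [  0.        , 383.04119411, 201.64310975],
       [  0.        ,   0.        ,   1.        ]]), 'R': array([[-0.93066541, -0.36585029,  0.00393148],
       [-0.20752729,  0.51900603, -0.82919549],
       [ 0.30132095, -0.77251946, -0.55894488]]), 't': array([574.91082362, 276.62557282, 725.44017122])}
```

View pics/top0.png

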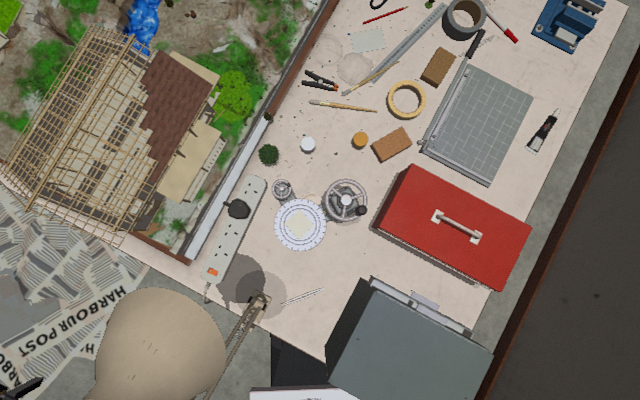

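View pics/side0.png

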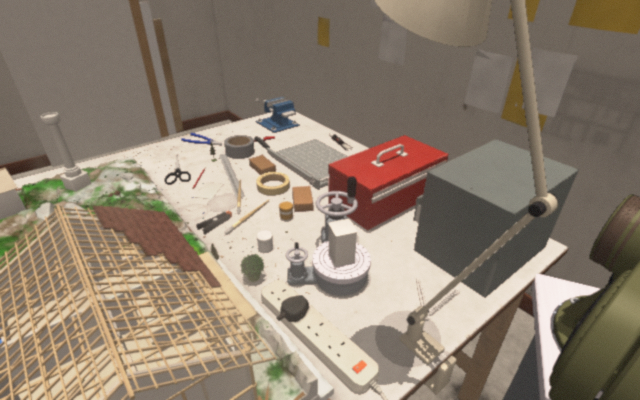

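Top view: hub ≈ (346,200), black grip ≈ (361,210), next to the red box's left edge. Side view: grip at (352,187). I'll enlarge both and calculate positions.

```bash
cat > h.py <<'E'
import numpy as np
from cell import manip, viewer
def ray(i,u,v,z):
    R,t,K=i["R"],i["t"],i["camera_matrix"]
    c=-R.T@t; d=R.T@np.linalg.solve(K,[u,v,1]); return c+d*(z-c[2])/d[2]
def proj(i,X):
    p=i["camera_matrix"]@(i["R"]@np.array(X)+i["t"]); return p[:2]/p[2]
E
python3 - <<'E'
from h import *
import cv2
a=cv2.imread("pics/top0.png")[150:250,270:400]; b=cv2.imread("pics/side0.png")[160:260,310:440]
cv2.imwrite("pics/c0.png",np.vstack([cv2.resize(x,None,fx=3,fy=3,interpolation=2)[:300] for x in(a,b)][:1]+[cv2.resize(b,None,fx=3,fy=3)]))
i=viewer.camera_info("top")
for u,v,z in((346,200,128),(361,210,180),(300,224,57),(282,188,74),(412,165,132),(374,224,132),(500,290,132),(530,228,132)): print(u,v,ray(i,u,v,z).round())
print(proj(i,[244,492,222]), proj(viewer.camera_info("side"),[244,492,222]))
E
```

```text
346 200 [616. -90. 128.]
361 210 [ 590. -117.  180.]
300 224 [565.  19.  57.]
282 188 [654.  61.  74.]
412 165 [ 694. -246.  132.]
374 224 [ 560. -152.  132.]
500 290 [ 403. -432.  132.]
530 228 [ 541. -511.  132.]
[ 56.74429982 395.7423812 ] [541.8776794  587.88240878]
```

View pics/c0.png

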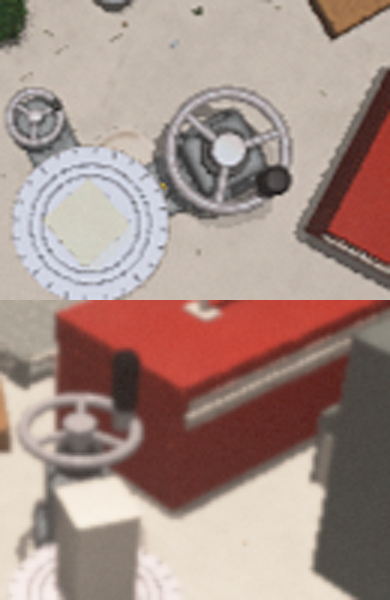

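apply_moves(moves=[[[0,0,-1],[0,0,0],0],[[0,0,-1],[0,0,0],0],[[0,0,-1],[0,0,0],0],[[0,0,-1],[0,0,0],0],[[0,0,-1],[0,0,0],0],[[0,0,-1],[0,0,0],0],[[0,0,-1],[0,0,0],0]])

```text
clock: 0.68
eef_pos: [244.5, 492.6, 480.6]
eef_rot: [3.13, 0.001, 2.681]
wrist_force: [-0.0, 0.6, 0.4]
finger_gap: 93.9
finger_force: 0.0
```

Run:
```python
from h import *
s=manip.read_state(); print(s["clock"],s["joints"].round(4),s["eef_pos"].round(1))
i=viewer.camera_info("top");j=viewer.camera_info("side")
print("grip",ray(i,360.7,211,178),ray(j,351,186.5,155),ray(j,351.3,177.5,180))
print("hub",ray(i,346,199.7,128), "side hub",ray(j,310+80/3,160+120/3,128))
for z in(500,600,700): print("lamp head",z,[ray(i,*p,z).round()[:2] for p in((105,320),(225,330),(165,290))])
# lamp elbow: side px (541,205), plane search: points along ray
for z in(150,250,350,450,550): p=ray(j,541,205,z); print("elbow",z,p.round(),proj(i,p).round())
for z in(500,600,700): p=ray(j,430,10,z); print("head",z,p.round(),proj(i,p).round())
for z in(0,30,60,100): print("base",ray(i,262,300,z).round(), ray(j,413,320,z).round())
```

```text
0.6833 [ 1.0434  0.2582  0.9903  0.      1.8815 -0.0666] [244.5 492.6 480.6]
grip [ 587.91785556 -116.42293046  178.        ] [ 592.47584026 -117.62875531  155.        ] [ 592.71118288 -116.95727608  180.        ]
hub [617.16428977 -90.00968346 128.        ] side hub [617.61840289 -89.04374119 128.        ]
lamp head 500 [array([444., 255.]), array([427., 104.]), array([479., 180.])]
lamp head 600 [array([465., 201.]), array([452.,  81.]), array([493., 142.])]
lamp head 700 [array([487., 148.]), array([477.,  58.]), array([508., 103.])]
elbow 150 [ 176. -208.  150.] [409. 402.]
elbow 250 [217. -35. 250.] [330. 407.]
elbow 350 [258. 138. 350.] [226. 413.]
elbow 450 [299. 311. 450.] [ 81. 422.]
elbow 550 [340. 484. 550.] [-135.  435.]
head 500 [ 508. -425.  500.] [628. 253.]
head 600 [407. 368. 600.] [-68. 387.]
head 700 [ 306. 1162.  700.] [-1479.   656.]
base [374. 123.   0.] [388.  85.   0.]
base [379. 119.  30.] [387. 110.  30.]
base [385. 115.  60.] [386. 136.  60.]
base [392. 110. 100.] [385. 170. 100.]
```

apply_moves(moves=[[[0,0,-1],[-0.25,0,0],0],[[0,0,-1],[-0.25,0,0],0],[[0,0,-1],[-0.25,0,0],0],[[0,0,-1],[-0.25,0,0],0],[[0,0,-1],[-0.25,0,0],0],[[0,0,-1],[-0.25,0,0],0],[[0,0,-1],[-0.25,0,0],0],[[0,0,-1],[-0.25,0,0],0],[[0,0,-1],[-0.25,0,0],0]])

```text
clock: 1.43
eef_pos: [244.6, 492.5, 721.3]
eef_rot: [2.359, -0.0, 2.681]
wrist_force: [0.2, 0.3, -0.4]
finger_gap: 93.9
finger_force: 0.0
```

Run:
```python
from h import *
from scipy.optimize import least_squares
s=manip.read_state(); print(s["clock"],s["joints"].round(4),s["eef_pos"].round(1),s["eef_rot"].round(3))
D=[([.3005,1.5216,1.3207],549.8,221.9),([.2582,.9903,1.8815],549.9,480.6),(s["joints"][[1,2,4]],np.hypot(*s["eef_pos"][:2]),s["eef_pos"][2])]
def f(p):
    h,L1,L2,d,e=p; o=[]
    for (a,b,c),r,z in D: o+=[L1*np.sin(a)+L2*np.sin(a+b+e)+d*np.sin(a+b+c)-r,h+L1*np.cos(a)+L2*np.cos(a+b+e)+d*np.cos(a+b+c)-z]
    return o
q=least_squares(f,[300,450,450,350,.1]); p=q.x; print(p,q.fun.round(1))
h,L1,L2,d,e=p; a,b,_=D[2][0]; print("elbow",L1*np.sin(a),h+L1*np.cos(a),"wrist",L1*np.sin(a)+L2*np.sin(a+b+e),h+L1*np.cos(a)+L2*np.cos(a+b+e))
```

```text
1.4333 [ 1.0111e+00 -2.0000e-04  8.7420e-01  6.9900e-02  1.4881e+00 -7.5900e-02] [244.6 492.5 721.3] [ 2.359 -0.     2.681]
[2.18446505e+02 4.30930070e+02 4.48729044e+02 2.57043267e+02
 9.23065512e-02] [-0.1 -0.   0.  -0.2 -0.1  0.3]
elbow -0.07891077904096207 649.3765675472398 wrist 369.1236543582338 904.4201332960338
```

apply_moves(moves=[[[0,0.71,-0.31],[-0.25,0,0],0],[[0,0.71,-0.31],[-0.25,0,0],0],[[0,0.71,-0.31],[-0.25,0,0],0],[[0,0.71,-0.31],[-0.25,0,0],0],[[0,0.71,-0.31],[-0.25,0,0],0],[[0,0.71,-0.31],[-0.25,0,0],0],[[0,0.71,-0.31],[-0.25,0,0],0],[[0,0.71,-0.31],[-0.25,0,0],0],[[0,0.71,-0.31],[-0.25,0,0],0]])

```text
clock: 2.18
eef_pos: [276.5, 557.0, 900.9]
eef_rot: [1.577, -0.0, 2.681]
wrist_force: [0.0, 0.2, 1.0]
finger_gap: 93.8
finger_force: 0.0
```

Run:
```python
from h import *
from scipy.spatial.transform import Rotation as R
s=manip.read_state(); print(s["clock"],s["joints"].round(4),s["eef_pos"].round(1),s["eef_rot"].round(3)); print(R.from_euler("xyz",s["eef_rot"]).as_matrix().round(3))
```

```text
2.1833 [ 1.0102 -0.0054  0.8763  0.1536  0.7115 -0.117 ] [276.5 557.  900.9] [ 1.577 -0.     2.681]
[[-0.896  0.003  0.444]
 [ 0.444  0.005  0.896]
 [ 0.     1.    -0.006]]
```

As planned; swing round clockwise.

apply_moves(moves=[[[-0.97,0,-0.2],[0,-0.127,0],0],[[-0.97,0,-0.2],[0,-0.127,0],0],[[-0.97,0,-0.2],[0,-0.127,0],0],[[-0.97,0,-0.2],[0,-0.127,0],0],[[-0.97,0,-0.2],[0,-0.127,0],0],[[-0.97,0,-0.2],[0,-0.127,0],0],[[-0.97,0,-0.2],[0,-0.127,0],0]])

```text
clock: 2.77
eef_pos: [476.7, 400.0, 901.1]
eef_rot: [1.576, -0.001, 2.277]
wrist_force: [-1.0, 0.9, -0.5]
finger_gap: 94.0
finger_force: 0.0
```

apply_moves(moves=[[[-0.97,0,-0.2],[0,-0.127,0],0],[[-0.97,0,-0.2],[0,-0.127,0],0],[[-0.97,0,-0.2],[0,-0.127,0],0],[[-0.97,0,-0.2],[0,-0.127,0],0],[[-0.97,0,-0.2],[0,-0.127,0],0],[[-0.97,0,-0.2],[0,-0.127,0],0],[[-0.97,0,-0.2],[0,-0.127,0],0]])

```text
clock: 3.35
eef_pos: [595.3, 181.9, 901.1]
eef_rot: [1.576, -0.001, 1.878]
wrist_force: [0.1, 0.9, -0.4]
finger_gap: 94.4
finger_force: 0.0
```

apply_moves(moves=[[[-0.97,0,-0.2],[0,-0.127,0],0],[[-0.97,0,-0.2],[0,-0.127,0],0],[[-0.97,0,-0.2],[0,-0.127,0],0],[[-0.97,0,-0.2],[0,-0.127,0],0],[[-0.97,0,-0.2],[0,-0.127,0],0],[[-0.97,0,-0.2],[0,-0.127,0],0],[[-0.97,0,-0.2],[0,-0.127,0],0]])

```text
clock: 3.93
eef_pos: [619.8, -65.1, 901.1]
eef_rot: [1.576, -0.001, 1.479]
wrist_force: [0.3, 0.6, -0.7]
finger_gap: 94.0
finger_force: 0.0
```

Run:
```python
from h import *
from scipy.spatial.transform import Rotation as R
s=manip.read_state(); print(s["clock"],s["joints"].round(4),s["eef_pos"].round(1),s["eef_rot"].round(3)); print(R.from_euler("xyz",s["eef_rot"]).as_matrix().round(3))
```

```text
3.9333 [-0.2127 -0.002   0.873   0.1857  0.7133 -0.1407] [619.8 -65.1 901.1] [ 1.576e+00 -1.000e-03  1.479e+00]
[[ 0.092  0.005  0.996]
 [ 0.996 -0.001 -0.092]
 [ 0.001  1.    -0.005]]
```

apply_moves(moves=[[[-0.21,-1,-0.08],[0.25,0,0],0],[[-0.21,-1,-0.08],[0.25,0,0],0],[[-0.21,-1,-0.08],[0.25,0,0],0],[[-0.21,-1,-0.08],[0.25,0,0],0],[[-0.21,-1,-0.08],[0.25,0,0],0],[[-0.21,-1,-0.08],[0.25,0,0],0],[[-0.21,-1,-0.08],[0.25,0,0],0],[[-0.21,-1,-0.08],[0.25,0,0],0],[[-0.21,-1,-0.08],[0.25,0,0],0]])

```text
clock: 4.68
eef_pos: [594.1, -109.4, 653.5]
eef_rot: [2.356, 0.0, 1.484]
wrist_force: [-0.5, -0.4, -0.5]
finger_gap: 94.1
finger_force: 0.0
```

apply_moves(moves=[[[0,-0.7,0.7],[0.25,0,0],0],[[0,-0.7,0.7],[0.25,0,0],0],[[0,-0.7,0.7],[0.25,0,0],0],[[0,-0.7,0.7],[0.25,0,0],0],[[0,-0.7,0.7],[0.25,0,0],0],[[0,-0.7,0.7],[0.25,0,0],0],[[0,-0.7,0.7],[0.25,0,0],0],[[0,-0.7,0.7],[0.25,0,0],0],[[0,-0.7,0.7],[0.25,0,0],0],[[0,-0.7,0.7],[0.25,0,0],0]])

```text
clock: 5.52
eef_pos: [593.8, -109.5, 407.9]
eef_rot: [3.135, 0.001, 1.484]
wrist_force: [0.4, -0.4, 0.5]
finger_gap: 94.1
finger_force: 0.0
```

Run:
```python
from h import *
import cv2
from scipy.spatial.transform import Rotation as R
s=manip.read_state(); print(s["clock"],s["joints"].round(4),s["eef_pos"].round(1),s["eef_rot"].round(3)); print(R.from_euler("xyz",s["eef_rot"]).as_matrix().round(3))
i=viewer.camera_info("wrist"); np.savez("w.npz",**i)
cv2.imwrite("pics/w1.png",viewer.camera("wrist"))
print(proj(i,[590,-117,180]),proj(i,[590,-117,155]),proj(i,[617.3,-89.5,128]))
```

```text
5.5167 [-0.243   0.3717  1.0074  0.      1.7563 -0.1562] [ 593.8 -109.5  407.9] [3.135e+00 1.000e-03 1.484e+00]
[[ 0.087  0.996  0.006]
 [ 0.996 -0.087 -0.001]
 [-0.001  0.006 -1.   ]]
[317.09814367 184.05094266] [317.19647495 180.74691319] [333.72040786 158.00839145]
```

View pics/w1.png

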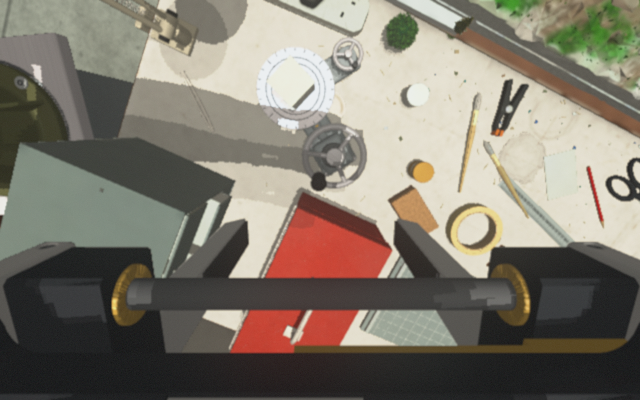

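apply_moves(moves=[[[-0.031,-0.018,0.16],[0,0,0],0],[[-0.031,-0.018,0.32],[0,0,0],0],[[-0.031,-0.018,0.48],[0,0,0],0],[[-0.031,-0.018,0.62],[0,0,0],0],[[-0.031,-0.018,0.74],[0,0,0],0],[[-0.031,-0.018,0.82],[0,0,0],0],[[-0.031,-0.018,0.82],[0,0,0],0],[[-0.031,-0.018,0.82],[0,0,0],0]])

```text
clock: 6.23
eef_pos: [588.8, -117.2, 201.8]
eef_rot: [3.14, 0.0, 1.484]
wrist_force: [0.1, -0.9, 0.5]
finger_gap: 94.0
finger_force: 0.0
```

Run:
```python
from h import *
import cv2
i=viewer.camera_info("wrist"); s=manip.read_state(); print(s["eef_pos"].round(1),s["eef_rot"].round(4))
cv2.imwrite("pics/w2.png",viewer.camera("wrist"))
print(proj(i,[590,-117,180]),proj(i,[617.3,-89.5,128]))
j=np.load("w.npz"); print(ray(j,319,181,178),ray(j,334,157,128)); np.savez("w2.npz",**i)
```

```text
[ 588.8 -117.2  201.8] [3.1396e+00 3.0000e-04 1.4837e+00]
[322.06424805 231.0558722 ] [352.11918279 174.34552915]
[ 592.9070111  -113.41338808  178.        ] [617.83541242 -88.03049127 128.        ]
```

View pics/w2.png

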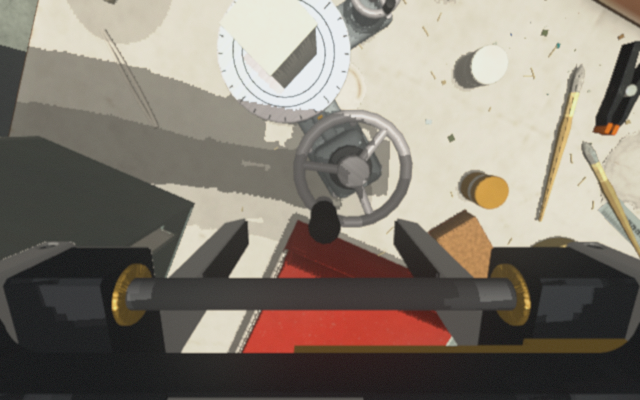

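apply_moves(moves=[[[0.003,0.006,0.08],[0,0,0],0],[[0.003,0.006,0.152],[0,0,0],0],[[0.003,0.006,0.152],[0,0,0],0],[[0.003,0.006,0.152],[0,0,0],1],[[0.003,0.006,0.152],[0,0,0],1],[[0.003,0.006,0.152],[0,0,0],1],[[0.003,0.006,0.152],[0,0,0],1],[[0.003,0.006,0.152],[0,0,0],1],[[0.003,0.006,0.152],[0,0,0],1],[[0.003,0.006,0.152],[0,0,0],1],[[0.003,0.006,0.152],[0,0,0],1],[[0.003,0.006,0.152],[0,0,0],1]], squeeze=20)

```text
clock: 7.28
eef_pos: [590.1, -116.5, 162.3]
eef_rot: [-3.142, 0.0, 1.484]
wrist_force: [-0.5, -0.2, 0.4]
finger_gap: 37.4
finger_force: 0.0
```

apply_moves(moves=[[[0,0,0],[0,0,0],1],[[0,0,0],[0,0,0],1],[[0,0,0],[0,0,0],1],[[0,0,0],[0,0,0],1],[[0,0,0],[0,0,0],1],[[0,0,0],[0,0,0],1]])

```text
clock: 7.78
eef_pos: [590.2, -116.4, 162.3]
eef_rot: [3.141, -0.0, 1.484]
wrist_force: [1.5, 0.2, -0.6]
finger_gap: 21.6
finger_force: 20.0
```

Run:
```python
from h import *
s=manip.read_state(); print(s["eef_pos"],s["eef_rot"],s["wrist_force"].round(1))
```

```text
[ 590.22570033 -116.36785141  162.27176562] [ 3.14136930e+00 -9.76751714e-05  1.48393334e+00] [ 1.5  0.2 -0.6]
```

```bash
cat > t.py <<'E'
import numpy as np,sys
a,b,n=map(int,sys.argv[1:4]); r=float(sys.argv[4])if len(sys.argv)>4 else .16
o=lambda D:r*np.cos(np.radians(np.array([219.8+D,129.8+D])))
print([[[*map(float,(o(D)-o(a)).round(3)),0],[0,0,0],1] for D in np.linspace(a,b,n+1)[1:]])
E
for a in 0 120 240; do python3 t.py $a $((a+120)) 12; done
```

```text
[[[0.02, -0.02, 0], [0, 0, 0], 1], [[0.042, -0.036, 0], [0, 0, 0], 1], [[0.068, -0.048, 0], [0, 0, 0], 1], [[0.095, -0.055, 0], [0, 0, 0], 1], [[0.122, -0.058, 0], [0, 0, 0], 1], [[0.15, -0.055, 0], [0, 0, 0], 1], [[0.177, -0.048, 0], [0, 0, 0], 1], [[0.202, -0.036, 0], [0, 0, 0], 1], [[0.225, -0.021, 0], [0, 0, 0], 1], [[0.245, -0.001, 0], [0, 0, 0], 1], [[0.261, 0.022, 0], [0, 0, 0], 1], [[0.273, 0.047, 0], [0, 0, 0], 1]]
[[[0.007, 0.027, 0], [0, 0, 0], 1], [[0.01, 0.055, 0], [0, 0, 0], 1], [[0.008, 0.082, 0], [0, 0, 0], 1], [[0.0, 0.109, 0], [0, 0, 0], 1], [[-0.011, 0.135, 0], [0, 0, 0], 1], [[-0.027, 0.158, 0], [0, 0, 0], 1], [[-0.047, 0.177, 0], [0, 0, 0], 1], [[-0.07, 0.194, 0], [0, 0, 0], 1], [[-0.095, 0.205, 0], [0, 0, 0], 1], [[-0.122, 0.213, 0], [0, 0, 0], 1], [[-0.15, 0.215, 0], [0, 0, 0], 1], [[-0.177, 0.213, 0], [0, 0, 0], 1]]
[[[-0.027, -0.007, 0], [0, 0, 0], 1], [[-0.052, -0.019, 0], [0, 0, 0], 1], [[-0.075, -0.035, 0], [0, 0, 0], 1], [[-0.095, -0.054, 0], [0, 0, 0], 1], [[-0.111, -0.077, 0], [0, 0, 0], 1], [[-0.123, -0.102, 0], [0, 0, 0], 1], [[-0.13, -0.129, 0], [0, 0, 0], 1], [[-0.133, -0.157, 0], [0, 0, 0], 1], [[-0.13, -0.185, 0], [0, 0, 0], 1], [[-0.123, -0.212, 0], [0, 0, 0], 1], [[-0.112, -0.237, 0], [0, 0, 0], 1], [[-0.096, -0.26, 0], [0, 0, 0], 1]]
```

apply_moves(moves=[[[0.02,-0.02,0],[0,0,0],1],[[0.042,-0.036,0],[0,0,0],1],[[0.068,-0.048,0],[0,0,0],1],[[0.095,-0.055,0],[0,0,0],1],[[0.122,-0.058,0],[0,0,0],1],[[0.15,-0.055,0],[0,0,0],1]])

```text
clock: 8.28
eef_pos: [579.4, -77.2, 162.3]
eef_rot: [-3.141, 0.0, 1.484]
wrist_force: [2.2, -2.6, -0.5]
finger_gap: 21.6
finger_force: 20.0
```

```bash
python3 - <<'E'
from h import *
s=manip.read_state(); print(s["eef_pos"],s["eef_rot"],s["wrist_force"].round(1),s["finger_gap"])
E
python3 t.py 60 120 6
```

```text
[579.38370467 -77.21117064 162.29771771] [-3.14104581e+00  3.35054179e-04  1.48400326e+00] [ 2.2 -2.6 -0.5] 21.61253346651041
[[[0.027, 0.007, 0], [0, 0, 0], 1], [[0.052, 0.019, 0], [0, 0, 0], 1], [[0.075, 0.035, 0], [0, 0, 0], 1], [[0.095, 0.054, 0], [0, 0, 0], 1], [[0.111, 0.077, 0], [0, 0, 0], 1], [[0.123, 0.102, 0], [0, 0, 0], 1]]
```

Forces are low (about 3 N) and tracking is good. Continuing.

apply_moves(moves=[[[0.027,0.007,0],[0,0,0],1],[[0.052,0.019,0],[0,0,0],1],[[0.075,0.035,0],[0,0,0],1],[[0.095,0.054,0],[0,0,0],1],[[0.111,0.077,0],[0,0,0],1],[[0.123,0.102,0],[0,0,0],1]])

```text
clock: 8.78
eef_pos: [608.4, -48.8, 162.3]
eef_rot: [-3.141, -0.0, 1.484]
wrist_force: [-1.6, 0.2, 1.2]
finger_gap: 21.5
finger_force: 20.0
```

apply_moves(moves=[[[0.007,0.027,0],[0,0,0],1],[[0.01,0.055,0],[0,0,0],1],[[0.008,0.082,0],[0,0,0],1],[[0.0,0.109,0],[0,0,0],1],[[-0.011,0.135,0],[0,0,0],1],[[-0.027,0.158,0],[0,0,0],1],[[-0.047,0.177,0],[0,0,0],1],[[-0.07,0.194,0],[0,0,0],1],[[-0.095,0.205,0],[0,0,0],1],[[-0.122,0.213,0],[0,0,0],1],[[-0.15,0.215,0],[0,0,0],1],[[-0.177,0.213,0],[0,0,0],1]])

```text
clock: 9.78
eef_pos: [656.7, -98.9, 162.3]
eef_rot: [-3.141, -0.0, 1.484]
wrist_force: [-7.9, 4.3, 3.8]
finger_gap: 21.7
finger_force: 20.0
```

apply_moves(moves=[[[-0.027,-0.007,0],[0,0,0],1],[[-0.052,-0.019,0],[0,0,0],1],[[-0.075,-0.035,0],[0,0,0],1],[[-0.095,-0.054,0],[0,0,0],1],[[-0.111,-0.077,0],[0,0,0],1],[[-0.123,-0.102,0],[0,0,0],1],[[-0.13,-0.129,0],[0,0,0],1],[[-0.133,-0.157,0],[0,0,0],1],[[-0.13,-0.185,0],[0,0,0],1],[[-0.123,-0.212,0],[0,0,0],1],[[-0.112,-0.237,0],[0,0,0],1],[[-0.096,-0.26,0],[0,0,0],1]])

```text
clock: 10.78
eef_pos: [590.4, -116.7, 162.3]
eef_rot: [3.139, -0.0, 1.483]
wrist_force: [6.1, 2.6, -1.3]
finger_gap: 21.5
finger_force: 20.0
```

apply_moves(moves=[[[0.02,-0.02,0],[0,0,0],1],[[0.042,-0.036,0],[0,0,0],1],[[0.068,-0.048,0],[0,0,0],1],[[0.095,-0.055,0],[0,0,0],1],[[0.122,-0.058,0],[0,0,0],1],[[0.15,-0.055,0],[0,0,0],1],[[0.177,-0.048,0],[0,0,0],1],[[0.202,-0.036,0],[0,0,0],1],[[0.225,-0.021,0],[0,0,0],1],[[0.245,-0.001,0],[0,0,0],1],[[0.261,0.022,0],[0,0,0],1],[[0.273,0.047,0],[0,0,0],1]])

```text
clock: 11.78
eef_pos: [608.4, -48.8, 162.3]
eef_rot: [-3.141, -0.0, 1.484]
wrist_force: [-3.2, 0.2, 2.5]
finger_gap: 21.5
finger_force: 20.0
```

apply_moves(moves=[[[0.007,0.027,0],[0,0,0],1],[[0.01,0.055,0],[0,0,0],1],[[0.008,0.082,0],[0,0,0],1],[[0.0,0.109,0],[0,0,0],1],[[-0.011,0.135,0],[0,0,0],1],[[-0.027,0.158,0],[0,0,0],1],[[-0.047,0.177,0],[0,0,0],1],[[-0.07,0.194,0],[0,0,0],1],[[-0.095,0.205,0],[0,0,0],1],[[-0.122,0.213,0],[0,0,0],1],[[-0.15,0.215,0],[0,0,0],1],[[-0.177,0.213,0],[0,0,0],1]])

```text
clock: 12.78
eef_pos: [656.7, -98.9, 162.2]
eef_rot: [-3.141, -0.0, 1.484]
wrist_force: [-7.3, 4.5, 4.6]
finger_gap: 21.8
finger_force: 20.0
```

apply_moves(moves=[[[-0.027,-0.007,0],[0,0,0],1],[[-0.052,-0.019,0],[0,0,0],1],[[-0.075,-0.035,0],[0,0,0],1],[[-0.095,-0.054,0],[0,0,0],1],[[-0.111,-0.077,0],[0,0,0],1],[[-0.123,-0.102,0],[0,0,0],1],[[-0.13,-0.129,0],[0,0,0],1],[[-0.133,-0.157,0],[0,0,0],1],[[-0.13,-0.185,0],[0,0,0],1],[[-0.123,-0.212,0],[0,0,0],1],[[-0.112,-0.237,0],[0,0,0],1],[[-0.096,-0.26,0],[0,0,0],1]])

```text
clock: 13.78
eef_pos: [590.3, -116.7, 162.3]
eef_rot: [3.14, -0.0, 1.484]
wrist_force: [6.4, 2.5, -1.9]
finger_gap: 21.4
finger_force: 20.0
```

apply_moves(moves=[[[0,0,0],[0,0,0],1],[[0,0,0],[0,0,0],1],[[0,0,0],[0,0,0],1],[[0,0,0],[0,0,0],0.6],[[0,0,0],[0,0,0],0.3],[[0,0,0],[0,0,0],0.3],[[0,0,0],[0,0,0],0.3],[[0,0,0],[0,0,0],0.3],[[0,0,0],[0,0,0],0.3],[[0,0,0],[0,0,0],0.3]])

```text
clock: 14.62
eef_pos: [590.1, -116.5, 162.3]
eef_rot: [-3.142, 0.0, 1.484]
wrist_force: [-0.7, 0.6, 0.1]
finger_gap: 63.9
finger_force: 0.0
```

Released; raise straight up and check.

apply_moves(moves=[[[0,0,-0.1],[0,0,0],0.3],[[0,0,-0.25],[0,0,0],0.3],[[0,0,-0.4],[0,0,0],0.3],[[0,0,-0.55],[0,0,0],0.3],[[0,0,-0.7],[0,0,0],0.3],[[0,0,-0.8],[0,0,0],0.3],[[0,0,-0.8],[0,0,0],0.3],[[0,0,-0.8],[0,0,0],0.3]])

```text
clock: 15.28
eef_pos: [590.3, -116.5, 363.2]
eef_rot: [3.139, 0.0, 1.484]
wrist_force: [0.3, -0.4, -0.5]
finger_gap: 65.5
finger_force: 0.0
```

Run:
```python
from h import *
import cv2
i=viewer.camera_info("wrist"); print(manip.read_state()["eef_pos"])
a=viewer.camera("wrist"); cv2.imwrite("pics/w3.png",cv2.resize(a[20:220,200:460],None,fx=3,fy=3))
print([(proj(i,p)-[200,20])*3 for p in([590.5,-116.5,180],[618,-88.2,128])])
```

```text
[ 590.29099851 -116.48881935  363.19005863]
[array([360.89737327, 494.47090196]), array([416.17728897, 405.40937872])]
```

View pics/w3.png

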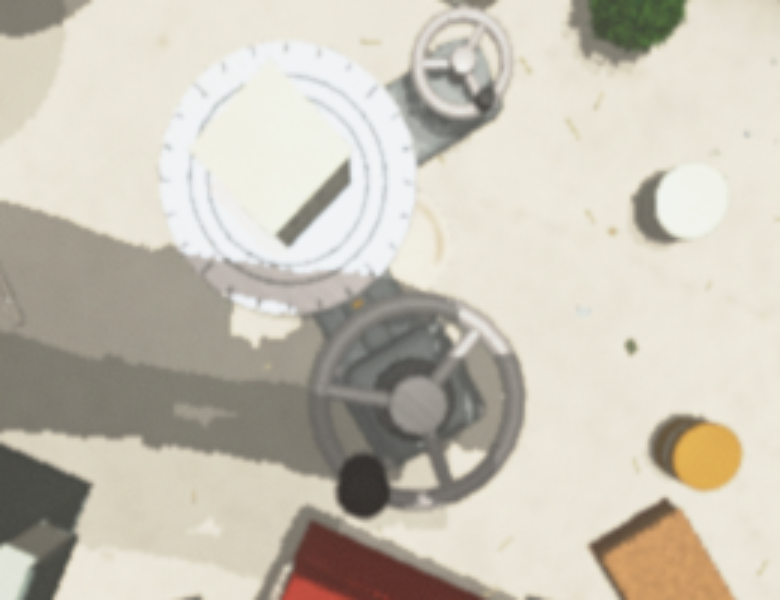

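The enlarged crop shows the grip at (363,485), against a predicted (361,494). It is back at its start, within a few mm. The hub is at (418,405), the lift wheel looks unchanged, and the gripper is clear.

```bash
python3 -c "
from cell import manip
print(manip.sign_off())"
```

```text
the job is handed in; nothing more can be done
None
```

The job is handed in, verdict not reported: I turned the handwheel two full turns clockwise, the grip is back within a few mm of its start and released with the arm clear, and the lift wheel looked unmoved.

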